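# Load a blood-tube rack under the analyser's sampling head

### The job

Load the small tube rack into the analyser's loading bay: slide it tubes first, handle last, into the lane and under the overhanging head, gently press the sprung plate at the back, then shift the rack sideways into the wider pocket so that it sits behind the steel clip and the spring holds it there. Keep the rack upright, do not force it, let go of it, and do not disturb the bottle, the slide box or the pot.

Things in the scene. Friction and masses are not known exactly. Their poses are not given: they have to be found in the camera images.
- rack: Grey plastic tube rack, loose, 0.2 to 0.4 kg, upright on the bench. Origin: centre of underside; x forward along its length, y left, z up. Base 110 long (x -55 to +55), 40 wide, 22 high. A block 66 long (x -11 to +55), 36 wide, up to z 55, carries three glass tubes in a row; their white caps (16 diameter) reach z 90.
- rack_handle (a point): Where to pinch the rack: in its upright grey tab at the rear, point at x -41, y 0, z 58 of the rack. The tab is 24 long (x), 12 thick (y, pinch across this), from z 22 to z 74. 18 of bare base lies between tab and tube block. Axes as the rack's.
- bay: The analyser's loading bay, fixed; place and yaw vary. Origin: on the bench in the middle of the lane's mouth; x inward, y left looking in, z up. No floor: the rack slides on the bench between two rails 25 high, inner faces at y -21.5 and +21.5, from x 0 inward, with a flared mouth 24 long before it (some 56 wide outside). The right rail is straight all the way. Things here give mm in this frame.
- bay_clip (a point): Point at bay x 70, y +21.5, z 25: the steel clip (28 high) that ends the left rail has its inner end at x 70 + d, beyond that the lane widens left by 16 to a wall at y +37.5. d is 0 to 12, differs each time, stays fixed during the work and is not reported: feel for it. Loaded, the rack points inward, origin at x 125 + d, y about +16, its tail sprung against the clip's inner end.
- bay_plate (a point): Point at bay x 174, y 0, z 30. The ejector plate, aluminium, 60 high, crosses the lane with its front face at x 174 + d (same d as the clip). It yields 11 inward against a spring (about 4 N at first, 7 N fully pressed; friction can add 10 N), then stops hard; there the rack's tail is 5 past the clip's inner end, whatever d is, and the rack can be shifted left.
- bay_head (a point): Middle of the lower front edge of the white overhanging head (bay x 107, y 8, z 104). The head spans x 107 to 250, y -75 to +90, z 104 to 164; a pillar closes the bay behind x 232. An upright gripper on the handle hits the head's front before the rack is home; tilted about 40 degrees, its body towards the mouth, it clears.
- reagent: Bystander: reagent bottle, 60 diameter, 130 high, white cap; origin at the centre of its underside.
- slidebox: Bystander: flat white box for glass slides, 80 x 100 x 30 high; origin at the centre of its underside.
- pot: Bystander: small closed specimen pot, 56 diameter, 60 high; origin at the centre of its underside.

How it is judged (in metres and radians):
At the end, for the whole second after the job is handed in: The rack is at rest in the bay, released, flat on the bench, upright (3.4 deg), in line with the lane (4.5 deg), 10 to 20 mm left of the lane middle, caught behind the clip: origin 121 to 141 mm inside the mouth, handle the rearmost part (less than 105 mm inside) (y of rack in the frame of bay between 0.01 and 0.02 m and x of rack in the frame of bay between 0.121 and 0.141 m and z of rack in the frame of bay below 0.004 m and x of rack_handle in the frame of bay below 0.105 m and angle between the x axis of rack and the x axis of bay, either way round below 0.08 rad and angle between rack's own z axis and vertical below 0.06 rad and linear speed of rack below 0.01 m/s); the robot touches nothing.
It fails at once if the rack is tipped by more than 30 degrees (angle between rack's own z axis and vertical above 0.52 rad).
It fails at once if the rack is forced against the bay with more than 70 N (contact force between rack and bay above 70 N).
It fails at once if the bottle is moved by more than 20 mm or tipped (distance of reagent from where it was at the start of the episode above 0.02 m or angle between reagent's own z axis and vertical above 0.2 rad).
It fails at once if the slide box is moved by more than 20 mm or tipped (distance of slidebox from where it was at the start of the episode above 0.02 m or angle between slidebox's own z axis and vertical above 0.2 rad).
It fails at once if the pot is moved by more than 20 mm or tipped (distance of pot from where it was at the start of the episode above 0.02 m or angle between pot's own z axis and vertical above 0.2 rad).
It also fails if it takes over 64 s, if anything falls off the work surface, if the arm or the gripper's body presses on something with over 40 N, if the wrist force passes 120 N, or if a joint passes its speed limit or range.

### The arm

A 7-joint arm with a two-finger parallel gripper is mounted at the origin on the work surface. World frame = base frame: x ahead of the robot, y to its left, z up, the work surface at z = 0. Lengths are in mm, angles in rad, forces in N, time in s.
With the tool pointing down it reaches from about 425 to 875 mm from the base axis. Payload 9.9 kg.
Tool frame: the origin (TCP) lies on the centre line of the jaws, within the pads' length; the fingertips stand 22 mm ahead of it and the grasp point (between the pads) lies 3 mm ahead of it (robot.nose_length is the distance from the TCP to the fingertips, in mm); z points along the fingers, y is the direction in which the jaws open and shut (so a half turn about z gives the same grasp; the last joint's range is limited). The gripper opens to 85 mm and grips with 20 to 120 N. Pads are 22 mm wide; open, the fingers measure 114 mm over their backs; the gripper's body (76 mm by 85 mm) begins 54 mm behind the grasp point. The pads swing forward as they close: fully open they stand 13 mm farther back than shut.
Start: joints at [1.217, 0.576, 0.025, 1.437, -0.015, 1.129, -0.057], TCP at [179.918, -650.584, 253.289] pointing down, gripper open.
Joint ranges: [-2.76, 2.76], [-0.34, 2.15], [-1.52, 1.57], [0.19, 2.46], [-1.09, 4.23], [0.17, 1.99], [-2.82, 2.82]. Speed limits (rad/s): [2.22, 2.22, 3.01, 3.01, 3.14, 3.14, 3.14].

### API

Orientations are given as a unit quaternion [x, y, z, w].
In Python, from rig import robot gives the robot as it stands. The module is installed in compiled form; this text tells all that it offers.
- The arm moves only by the shell command python3 -m inch 'ROWS' [FORCE]. ROWS is text: rows parted by semicolons, each of 7 numbers parted by spaces: the shift along the tool's x, y, z in mm, then the turn, a rotation vector about the tool's x, y, z in degrees, then the closure, from 0 (fully open) to 1 (shut). In form: dx dy dz wx wy wz hand; .... A call has exactly 10 rows; each row shifts and turns the commanded pose from where the row before left it, along the tool's axes as they then stand; what a row does not reach is not made up. A row lasts 1/12 s, in which the tool goes at most 41.7 mm and 7.16 degrees, less where a joint would pass 70% of its speed; a pose out of reach is approached as far as the arm can. A call is refused whole if a number of a shift passes 41.7 or a number of a turn 7.16, either way. A call with a gripper value outside its range is refused whole. The fingers move at their own pace and stop on an object; FORCE is the grip in N (left out, the last holds). Time passes only in rows, so rows that do not move let the fingers close, or fill a call up. It gives the time, the measured TCP pose, the force and the opening at its end, in the units of the state.
- robot.state(): the state, without advancing time (a new reading comes with each control period).
- robot.camera(name): name is "side" or "top" or "wrist"; returns a dict with "color" (400x640x3 uint8, red, green, blue), "z_map" (400x640 float32, mm along the optical axis (not along the pixel's ray), 0 where there is no reading), "fov_y" (degrees; the focal length in pixels is half the picture's height over the tangent of half this angle, whatever the lens; pixels are square), "cx", "cy" (the principal point, pixels), "eye" and "orientation" of the camera in the world. Camera axes: x right, y down, z forward; pixel columns grow to the right and rows downward; lengths in mm; the calibration is good to about 2 mm. The wrist camera is an equidistant fisheye: a pixel r from the principal point sees the ray r / f radians off the axis. A picture is of the moment at which its call begins.
- robot.sign_off(): hands the job in, once; it reports no verdict.
The state is a dict: "time_s": time; "q": joint angles; "qd": joint speeds; "joint_torque": joint torques, N m; "tool_pos": TCP position; "tcp_rot": TCP orientation; "ft_force": force on the tool from outside, world axes, zero at the start; "moment": the same for the moment, N m; "finger_gap": opening from 0.0 (shut) to 1.0 (fully open).
Only numpy, scipy, OpenCV 4.12 (cv2) and the standard library are available. Lean on these libraries where they do the work, as an engineer would, in place of code of your own. Each camera call takes 0.05 s, during which the arm holds its last target. There are 200 camera calls.

## Working session

There is one attempt and no reset: what is moved stays moved. The work goes in short steps, Python scripts to look and compute and a shell command to move; the robot and the scene stay as the last step left them, time stands still between calls to the robot, and variables do not carry over. Pictures are saved under pics/ and viewed, about 8 in all and at most 12, crops included, and the job is handed in when it is done.

```bash
ls; mkdir -p pics; python3 - <<'E'
from rig import robot
import cv2, numpy as np
s=robot.state(); print({k:np.round(v,3) for k,v in s.items()})
ims=[]
for n in("top","side"):
    c=robot.camera(n); np.savez(f"{n}.npz",**c); print(n,c["fov_y"],c["cx"],c["cy"],np.round(c["eye"],1),np.round(c["orientation"],4))
    ims.append(cv2.cvtColor(c["color"],cv2.COLOR_RGB2BGR))
cv2.imwrite("pics/top.png",ims[0]); cv2.imwrite("pics/side.png",ims[1])
E
```

```text
pics
{'time_s': np.float64(0.0), 'q': array([ 1.217,  0.577,  0.025,  1.438, -0.015,  1.129, -0.056]), 'qd': array([ 0.   , -0.001,  0.   , -0.001,  0.002, -0.001, -0.   ]), 'joint_torque': array([ 0.0000e+00, -7.6576e+01,  2.2500e+00, -2.8597e+01,  1.5000e-02,
        1.3000e-02, -0.0000e+00]), 'tool_pos': array([ 179.816, -650.174,  252.453]), 'tcp_rot': array([ 0.991,  0.135, -0.   , -0.001]), 'ft_force': array([-0.524,  0.537, -0.986]), 'moment': array([-0.037, -0.007,  0.047]), 'finger_gap': np.float64(0.997)}
top 43.47486717438296 322.1783995886539 201.1589069987996 [ 394.5   30.8 1590.4] [ 0.7082 -0.7036  0.0373 -0.0441]
side 48.22844361990402 322.98495580887266 204.74689569792673 [ 436.6 -643.5  969.5] [ 0.9393 -0.1011  0.0308 -0.3265]
```

View pics/top.png

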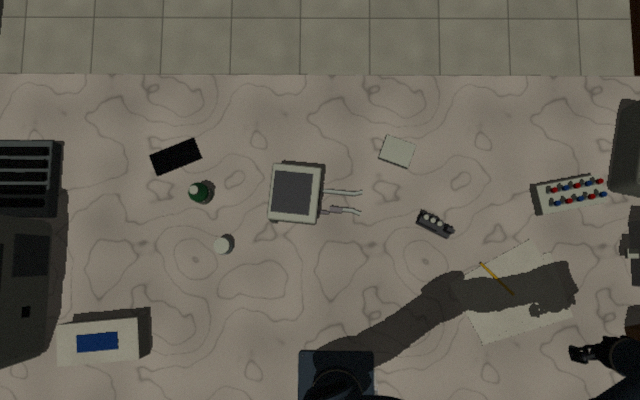

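View pics/side.png

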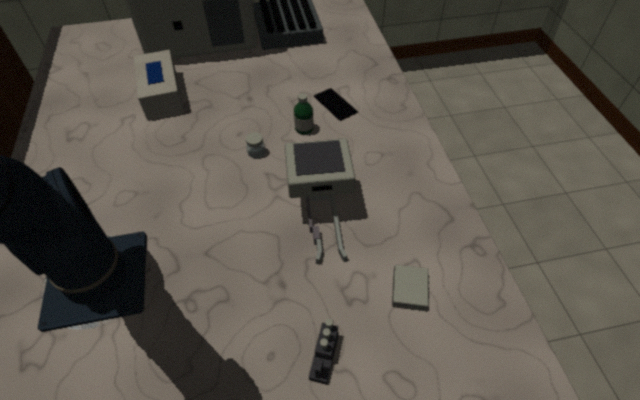

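Top: rack near (435,222), with the handle towards lower right; bay rails from (362,200) inward (left) to the head at (296,193); slide box at (397,151), bottle at (200,190), pot at (223,244). In the side view the rack is at (325,350) and the mouth at (330,255). Next: enlarge the crops and take the depth-based points.

```bash
cat > h.py <<'E'
import numpy as np, cv2
from scipy.spatial.transform import Rotation as R
def load(n): return dict(np.load(f"{n}.npz"))
def f(c): return 200/np.tan(np.radians(c["fov_y"])/2)
def ray(c,uv):
    uv=np.atleast_2d(uv).astype(float)
    d=np.c_[(uv[:,0]-c["cx"])/f(c),(uv[:,1]-c["cy"])/f(c),np.ones(len(uv))]
    return R.from_quat(c["orientation"]).apply(d)
def onz(c,uv,z):
    d=ray(c,uv); return c["eye"]+d*((z-c["eye"][2])/d[:,2])[:,None]
def depthpts(c):
    v,u=np.mgrid[:400,:640]; d=ray(c,np.c_[u.ravel(),v.ravel()])
    return (c["eye"]+d*c["z_map"].ravel()[:,None].astype(float)).reshape(400,640,3)
def tri(c1,p1,c2,p2):
    a,b=ray(c1,p1)[0],ray(c2,p2)[0]; t=np.linalg.lstsq(np.c_[a,-b],c2["eye"]-c1["eye"],rcond=None)[0]
    A=c1["eye"]+a*t[0];B=c2["eye"]+b*t[1]; return (A+B)/2,np.linalg.norm(A-B)
E
python3 - <<'E'
from h import *
t,s=load("top"),load("side")
def crop(c,x,y,w,h,k):
    g=cv2.cvtColor(c["color"],cv2.COLOR_RGB2BGR)[y:y+h,x:x+w]
    g=cv2.convertScaleAbs(g,alpha=1.6); return cv2.resize(g,(w*k,h*k),interpolation=cv2.INTER_CUBIC)
a=crop(t,260,150,200,100,4); 
b=crop(s,280,130,100,75*2,2) 
b=np.hstack([crop(s,280,190,80,80,5),crop(s,295,310,80,80,5)])[:,:800]
cv2.imwrite("pics/c1.png",a); cv2.imwrite("pics/c2.png",b)
for n,c in(("top",t),("side",s)):
    P=depthpts(c); print(n)
    for (u,v) in ([(424,217),(433,221),(441,224),(449,231),(296,193),(350,192),(350,210),(400,300)] if n=="top" else [(320,158),(326,343),(200,250)]): print((u,v),np.round(P[v,u],1))
E
```

```text
top
(424, 217) [ 522.1 -259.2   89.6]
(433, 221) [ 509.9 -284.8   95. ]
(441, 224) [ 501.2 -308.9   92.8]
(449, 231) [ 481.8 -337.9   69.3]
(296, 193) [582.2 120.5 166.7]
(350, 192) [604.4 -40.4  30. ]
(350, 210) [548.  -40.5  26.5]
(400, 300) [ 269.9 -197.6    0.7]
side
(320, 158) [587.4 124.9 166.3]
(326, 343) [ 506.7 -312.2   92. ]
(200, 250) [250.5  29.9   0.5]
```

View pics/c1.png

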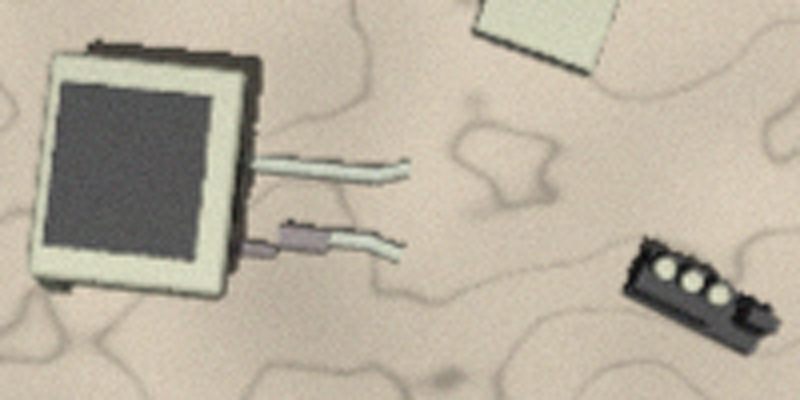

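View pics/c2.png

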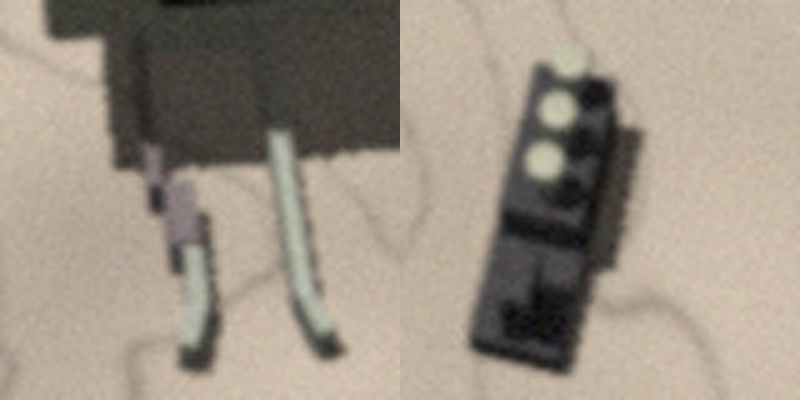

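Top crop: the right rail is the upper one, the left rail (lower) ends in the grey clip at crop (280–330,237), and the handle end of the rack is at crop (757,318). Now fit head, rails, and caps.

```bash
cat > m1.py <<'E'
from h import *
t,s=load("top"),load("side")
hsvm=lambda c:cv2.cvtColor(c["color"],cv2.COLOR_RGB2HSV)
def head(c,box):
    P=depthpts(c); m=np.zeros((400,640),bool); x,y,w,h=box; m[y:y+h,x:x+w]=True
    m&=(P[...,2]>155)&(P[...,2]<175); q=P[m]; r=cv2.minAreaRect(q[:,:2].astype(np.float32)); print("head",m.sum(),np.round(q[:,2].mean(),1),r)
    k=cv2.boxPoints(r); return np.array(r[0])
hc=head(t,(260,150,80,90)); head(s,(270,130,100,80))
def blobs(c,m,lo,hi):
    n,l,st,ce=cv2.connectedComponentsWithStats(m.astype(np.uint8)); return [(ce[i],st[i,4]) for i in range(1,n) if lo<=st[i,4]<=hi]
# caps: bright within rack's box
for n,c,b in(("top",t,(410,200,50,40)),("side",s,(305,312,45,75))):
    x,y,w,h=b; P=depthpts(c); z=P[...,2]; m=np.zeros((400,640),bool); g=c["color"].min(2)
    m[y:y+h,x:x+w]=True
    cap=m&(g>95)&(z>75)
    for p,a in blobs(c,cap,8,80): print(n,"cap",np.round(p,1),a,np.round(onz(c,p,90)[0],1))
    q=P[m&(z>8)]; 
    if n=="top":
        for lo,hi in((10,30),(8,120)):
            q=P[m&(z>lo)&(z<hi)]; print("rack rect",len(q),cv2.minAreaRect(q[:,:2].astype(np.float32)))
        q=P[m&(z>60)&(z<80)]; print("tab?",np.round(q.mean(0),1),len(q))
# rails in top
P=depthpts(t); z=P[...,2]; m=np.zeros((400,640),bool); m[180:222,322:366]=True; m&=(z>16)&(z<34)
n,l=cv2.connectedComponents(m.astype(np.uint8))
for i in range(1,n):
    q=P[l==i]
    if len(q)>15: print("rail",len(q),np.round(q.mean(0),1),"y",np.round([q[:,1].min(),q[:,1].max()],1)); 
    if len(q)>15:
        for y in range(-85,45,10):
            k=q[abs(q[:,1]-y)<5]
            if len(k): print("   ",y,np.round([k[:,0].min(),k[:,0].max(),k[:,2].mean()],1))
E
python3 m1.py
```

```text
head 2792 165.7 ((583.225341796875, 126.40316772460938), (143.03207397460938, 165.27711486816406), 84.48536682128906)
head 2808 164.7 ((582.262451171875, 123.99092102050781), (145.8771514892578, 165.25540161132812), 84.46382141113281)
top cap [425.9 216.6] 16 [ 523.2 -264.8   90. ]
top cap [432.5 220. ] 16 [ 513.2 -284.4   90. ]
top cap [439.4 223.4] 15 [ 503.2 -304.8   90. ]
rack rect 161 ((500.53594970703125, -290.8446044921875), (131.6765594482422, 56.85886001586914), 64.98062133789062)
rack rect 544 ((522.7960205078125, -310.65460205078125), (143.64622497558594, 116.2291259765625), 86.61962127685547)
tab? [ 492.9 -322.5   70.2] 60
side cap [328.3 320.9] 37 [ 521.5 -266.6   90. ]
side cap [326.  331.7] 24 [ 511.9 -288.2   90. ]
side cap [323.3 341.8] 27 [ 502.1 -307.8   90. ]
rail 140 [604.1 -15.2  25.7] y [-78.5  47.6]
    -75 [599.6 609.2  24.7]
    -65 [598.6 607.4  26.9]
    -55 [595.4 605.4  24.7]
    -45 [595.4 604.6  27. ]
    -35 [596.2 605.7  25.5]
    -25 [598.6 608.   26.1]
    -15 [597.9 607.6  26. ]
    -5 [599.5 607.9  24.3]
    5 [600.6 610.9  25.6]
    15 [602.  611.6  24.4]
    25 [603.9 611.   27.6]
    35 [604.6 614.5  24.8]
rail 130 [547.3 -19.6  25.7] y [-72.   22.1]
    -75 [535.7 542.2  26. ]
    -65 [532.1 545.4  24.6]
    -55 [538.9 551.4  24.8]
    -45 [542.6 551.7  23.9]
    -35 [544.8 552.   24.2]
    -25 [544.8 554.7  25.7]
    -15 [541.7 554.3  25. ]
    -5 [541.1 554.3  27.2]
    5 [541.3 557.1  27.5]
    15 [541.6 557.4  25.4]
    25 [544.4 556.8  28.1]
rail 20 [540.8  38.   24.5] y [28.2 47.1]
    25 [535.7 541.6  23. ]
    35 [537.6 545.2  24.3]
```

Bay: yaw 84.5°, origin ≈ (573,-53), which agrees between head and rails. Rack: yaw ≈ 64.4°, origin ≈ (503,-306), handle ≈ (485,-343). Cap spacing (22) and heights check out. Helper for the row values next.

```bash
cat >> h.py <<'E'
BY=np.radians(84.5); BO=np.array([573.3,-53.1,0]); RB=R.from_euler("z",BY)
def toolrot(yaw,tilt):  # heading of rack x (deg), tilt deg
    a=np.radians(tilt); M=np.array([[np.cos(a),0,np.sin(a)],[0,-1,0],[np.sin(a),0,-np.cos(a)]]).T
    return R.from_euler("z",yaw,degrees=True)*R.from_matrix(M)
def rows(st,pos,rot,n):
    R0=R.from_quat(st["tcp_rot"]); w=(R0.inv()*rot).as_rotvec()/n
    A=sum((R0*R.from_rotvec(w*k)).as_matrix() for k in range(n))
    d=np.linalg.solve(A,np.asarray(pos)-st["tool_pos"]); print(n,"rows:",np.round(np.r_[d,np.degrees(w)],2))
def show(st,rackgrip=True):
    r=R.from_quat(st["tcp_rot"]); M=r.as_matrix(); g=st["tool_pos"]+3*M[:,2]
    print("t",round(st["time_s"],2),"grasp pt",np.round(g,1),"bay",np.round(RB.inv().apply(g-BO),1),"yaw",round(np.degrees(np.arctan2(M[1,0],M[0,0])),2),"tilt",round(np.degrees(np.arcsin(M[2,0])),2),"roll",round(np.degrees(M[2,1]),2),"F bay",np.round(RB.inv().apply(st["ft_force"]),1),"gap",round(st["finger_gap"],3))
E
python3 - <<'E'
from h import *
from rig import robot
st=robot.state(); show(st)
r=toolrot(64.4,40); z=r.as_matrix()[:,2]; H=np.array([485.2,-343,58])
rows(st,H-93*z,r,20)
E
```

```text
t 0.1 grasp pt [ 179.8 -650.2  249.5] bay [-632.1  334.4  249.5] yaw 15.46 tilt -0.0 roll -0.08 F bay [-0.3  0.2 -0.4] gap 1.003
20 rows: [16.65 -0.55 12.43  0.85  1.87 -2.35]
```

```bash
A='16.65 -0.55 12.43 0.85 1.87 -2.35 0'; python3 -m inch '16.65 -0.55 12.43 0.85 1.87 -2.35 0;16.65 -0.55 12.43 0.85 1.87 -2.35 0;16.65 -0.55 12.43 0.85 1.87 -2.35 0;16.65 -0.55 12.43 0.85 1.87 -2.35 0;16.65 -0.55 12.43 0.85 1.87 -2.35 0;16.65 -0.55 12.43 0.85 1.87 -2.35 0;16.65 -0.55 12.43 0.85 1.87 -2.35 0;16.65 -0.55 12.43 0.85 1.87 -2.35 0;16.65 -0.55 12.43 0.85 1.87 -2.35 0;16.65 -0.55 12.43 0.85 1.87 -2.35 0' 60
python3 -c "
from h import *
from rig import robot
show(robot.state())"
```

```text
time_s: 0.93
tool_pos: [337.9, -559.9, 155.9]
tcp_rot: [0.927, 0.331, 0.15, -0.095]
ft_force: [0.2, 0.0, 0.5]
finger_gap: 0.998
t 0.93 grasp pt [ 338.5 -559.1  153.1] bay [-526.2  185.2  153.1] yaw 38.48 tilt 19.99 roll -4.4 F bay [ 0.  -0.2  0.5] gap 0.998
```

Good tracking. Second half.

```bash
python3 -m inch '16.65 -0.55 12.43 0.85 1.87 -2.35 0;16.65 -0.55 12.43 0.85 1.87 -2.35 0;16.65 -0.55 12.43 0.85 1.87 -2.35 0;16.65 -0.55 12.43 0.85 1.87 -2.35 0;16.65 -0.55 12.43 0.85 1.87 -2.35 0;16.65 -0.55 12.43 0.85 1.87 -2.35 0;16.65 -0.55 12.43 0.85 1.87 -2.35 0;16.65 -0.55 12.43 0.85 1.87 -2.35 0;16.65 -0.55 12.43 0.85 1.87 -2.35 0;16.65 -0.55 12.43 0.85 1.87 -2.35 0'
python3 - <<'E'
from h import *
from rig import robot
show(robot.state())
c=robot.camera("wrist"); np.savez("w1.npz",**c); print(c["fov_y"],c["cx"],c["cy"],c["eye"],c["orientation"])
cv2.imwrite("pics/w1.png",cv2.convertScaleAbs(cv2.cvtColor(c["color"],cv2.COLOR_RGB2BGR),alpha=1.5))
E
```

```text
time_s: 1.77
tool_pos: [459.4, -396.5, 129.1]
tcp_rot: [0.794, 0.502, 0.289, -0.182]
ft_force: [-0.7, -0.2, -0.4]
finger_gap: 1.0
t 1.77 grasp pt [ 460.2 -394.7  126.8] bay [-350.9   79.8  126.8] yaw 64.62 tilt 39.99 roll 0.05 F bay [-0.3  0.7 -0.4] gap 1.0
65.70646984690485 324.4015846831297 203.25220380793303 [ 454.82142625 -407.85753788  275.9324043 ] [ 0.95940668 -0.21668223  0.0406316  -0.17588834]
```

View pics/w1.png

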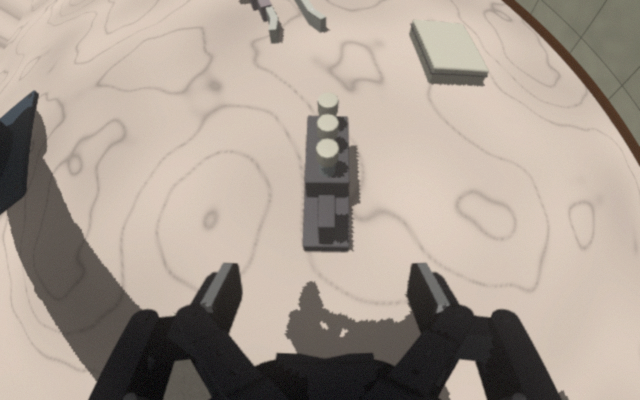

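Wrist view: caps at (328,103), (328,123), (327,149); tab around (327,208) between the open fingers. Measure with the fisheye model and depth.

```bash
cat >> h.py <<'E'
def fray(c,uv):
    uv=np.atleast_2d(uv).astype(float); v=(uv-[c["cx"],c["cy"]])/f(c); r=np.linalg.norm(v,axis=1)+1e-9
    d=np.c_[v*(np.sin(r)/r)[:,None],np.cos(r)]; return R.from_quat(c["orientation"]).apply(d)
def fpts(c):
    v,u=np.mgrid[:400,:640]; d=fray(c,np.c_[u.ravel(),v.ravel()]); D=R.from_quat(c["orientation"]).as_matrix()[:,2]
    return (c["eye"]+d*(c["z_map"].ravel().astype(float)/(d@D))[:,None]).reshape(400,640,3)
def fonz(c,uv,z):
    d=fray(c,uv); return c["eye"]+d*((z-c["eye"][2])/d[:,2])[:,None]
E
python3 - <<'E'
from h import *
c=load("w1"); P=fpts(c); z=P[...,2]; m=np.zeros((400,640),bool); m[90:255,298:355]=True
cap=m&(c["color"].min(2)>110)&(z>86)&(z<96); n,l,st,ce=cv2.connectedComponentsWithStats(cap.astype(np.uint8))
pts=[]
for i in range(1,n):
    if st[i,4]>40: q=fonz(c,ce[i],90)[0]; pts.append(q); print("cap",ce[i].round(1),st[i,4],"depth mean",P[l==i].mean(0).round(1),"ray@90",q.round(1))
top=m&(z>69)&(z<79); k=P[top]; print("tabtop",top.sum(),cv2.minAreaRect(k[:,:2].astype(np.float32)))
ys,xs=np.nonzero(top); print(xs.min(),xs.max(),ys.min(),ys.max())
b=m&(z>49)&(z<60); k=P[b]; print("block top",b.sum(),cv2.minAreaRect(k[:,:2].astype(np.float32)))
b=m&(z>18)&(z<26); k=P[b]; print("base top",b.sum(),cv2.minAreaRect(k[:,:2].astype(np.float32)))
d=pts[0]-pts[-1]; print("yaw",np.degrees(np.arctan2(d[1],d[0])),np.linalg.norm(d))
E
```

```text
cap [327.5  99.3] 217 depth mean [ 524.5 -267.9   89.9] ray@90 [ 524.4 -268.    90. ]
cap [327.1 122.3] 239 depth mean [ 514.5 -287.8   89.9] ray@90 [ 514.5 -287.9   90. ]
cap [326.7 147.8] 278 depth mean [ 504.8 -307.5   89.9] ray@90 [ 504.7 -307.6   90. ]
tabtop 711 ((502.09600830078125, -311.86419677734375), (95.94647216796875, 16.200332641601562), 63.33621597290039)
316 337 110 229
block top 1927 ((505.139404296875, -306.77789306640625), (108.14458465576172, 36.4593391418457), 63.629119873046875)
base top 1635 ((493.291748046875, -331.8581237792969), (55.72093200683594, 40.442264556884766), 63.71714401245117)
yaw 63.585513014618854 44.27322810884393
```

```bash
cat > tgt.py <<'E'
from h import *
from rig import robot
import sys
# usage: tgt.py world|bay x y z yaw tilt n   (grasp point target)
st=robot.state(); show(st)
if len(sys.argv)>2:
    p=np.array([float(a) for a in sys.argv[2:5]]); yaw,tilt=float(sys.argv[5]),float(sys.argv[6]); n=int(sys.argv[7])
    if sys.argv[1]=="bay": p=BO+RB.apply(p); yaw+=84.5
    r=toolrot(yaw,tilt); rows(st,p-3*r.as_matrix()[:,2],r,n)
E
python3 tgt.py world 486.5 -344.3 58 63.6 40 10
```

```text
t 1.82 grasp pt [ 461.9 -390.6  126.9] bay [-346.6   78.6  126.9] yaw 65.01 tilt 40.31 roll 0.06 F bay [ 2.9 -1.2 -0.8] gap 0.999
10 rows: [-0.44  0.21  8.65 -0.08 -0.03  0.11]
```

```bash
python3 -m inch '-0.45 0.2 10.8 -0.1 -0.04 0.14 0;-0.45 0.2 10.8 -0.1 -0.04 0.14 0;-0.45 0.2 10.8 -0.1 -0.04 0.14 0;-0.45 0.2 10.8 -0.1 -0.04 0.14 0;-0.45 0.2 10.8 -0.1 -0.04 0.14 0;-0.45 0.2 10.8 -0.1 -0.04 0.14 0;-0.45 0.2 10.8 -0.1 -0.04 0.14 0;-0.45 0.2 10.8 -0.1 -0.04 0.14 0;0 0 0 0 0 0 0;0 0 0 0 0 0 0'; python3 tgt.py world 486.5 -344.3 58 63.6 40 5
```

```text
time_s: 2.65
tool_pos: [483.5, -350.7, 60.5]
tcp_rot: [0.802, 0.492, 0.288, -0.178]
ft_force: [0.1, -0.8, -0.1]
finger_gap: 0.999
t 2.65 grasp pt [ 484.3 -349.    58.2] bay [-303.1   60.2   58.2] yaw 63.03 tilt 39.58 roll -0.12 F bay [-0.7 -0.2 -0.1] gap 0.999
5 rows: [ 0.77 -0.03  0.7   0.04  0.08 -0.09]
```

```bash
python3 -m inch '1.9 0 1.7 0.1 0.2 -0.2 0;1.9 0 1.7 0.1 0.2 -0.2 0;0 0 0 0 0 0 0;0 0 0 0 0 0 0.5;0 0 0 0 0 0 1;0 0 0 0 0 0 1;0 0 0 0 0 0 1;0 0 0 0 0 0 1;0 0 0 0 0 0 1;0 0 0 0 0 0 1' 45; python3 tgt.py bay -104 0 60 0 41 20
```

```text
time_s: 3.48
tool_pos: [485.9, -346.4, 60.6]
tcp_rot: [0.799, 0.495, 0.291, -0.18]
ft_force: [-0.4, -0.0, -0.3]
finger_gap: 0.132
t 3.48 grasp pt [ 486.8 -344.7   58.3] bay [-298.6   58.2   58.3] yaw 63.58 tilt 39.95 roll 0.05 F bay [-0.1  0.4 -0.3] gap 0.132
20 rows: [ 7.78  1.04  6.53  0.68  0.05 -0.8 ]
```

```bash
python3 -m inch '0 0 0 0 0 0 1;1.6 0 -1.9 0 0 0 1;1.6 0 -1.9 0 0 0 1;0.6 0 -0.8 0 0 0 1;0 0 0 0 0 0 1;0 0 0 0 0 0 1;0 0 0 0 0 0 1;0 0 0 0 0 0 1;0 0 0 0 0 0 1;0 0 0 0 0 0 1'; python3 tgt.py bay -126 0 63.5 0 40 20
```

```text
time_s: 4.32
tool_pos: [486.0, -346.4, 66.6]
tcp_rot: [0.799, 0.495, 0.291, -0.18]
ft_force: [0.1, 0.2, -2.5]
finger_gap: 0.136
t 4.32 grasp pt [ 486.8 -344.7   64.3] bay [-298.5   58.1   64.3] yaw 63.58 tilt 39.96 roll 0.05 F bay [ 0.2 -0.1 -2.5] gap 0.136
20 rows: [ 6.93  1.25  5.86  0.67  0.   -0.8 ]
```

```bash
python3 -m inch '6.93 1.25 5.86 0.67 0 -0.8 1;6.93 1.25 5.86 0.67 0 -0.8 1;6.93 1.25 5.86 0.67 0 -0.8 1;6.93 1.25 5.86 0.67 0 -0.8 1;6.93 1.25 5.86 0.67 0 -0.8 1;6.93 1.25 5.86 0.67 0 -0.8 1;6.93 1.25 5.86 0.67 0 -0.8 1;6.93 1.25 5.86 0.67 0 -0.8 1;6.93 1.25 5.86 0.67 0 -0.8 1;6.93 1.25 5.86 0.67 0 -0.8 1'; python3 tgt.py bay -126 0 63.5 0 40 9
```

```text
time_s: 5.15
tool_pos: [531.6, -266.0, 66.3]
tcp_rot: [0.75, 0.566, 0.273, -0.205]
ft_force: [0.2, 0.3, -2.8]
finger_gap: 0.128
t 5.15 grasp pt [ 532.1 -264.1   64. ] bay [-214.    20.8   64. ] yaw 74.13 tilt 39.95 roll 0.05 F bay [ 0.3 -0.1 -2.8] gap 0.128
9 rows: [ 7.61  1.35  6.45  0.75  0.01 -0.88]
```

```bash
python3 -m inch '6.93 1.25 5.86 0.67 0 -0.8 1;6.93 1.25 5.86 0.67 0 -0.8 1;6.93 1.25 5.86 0.67 0 -0.8 1;6.93 1.25 5.86 0.67 0 -0.8 1;6.93 1.25 5.86 0.67 0 -0.8 1;6.93 1.25 5.86 0.67 0 -0.8 1;6.93 1.25 5.86 0.67 0 -0.8 1;6.93 1.25 5.86 0.67 0 -0.8 1;0 0 0 0 0 0 1;0 0 0 0 0 0 1'; python3 tgt.py bay -126 0 63.5 0 40 4
```

```text
time_s: 5.98
tool_pos: [556.7, -197.4, 66.0]
tcp_rot: [0.707, 0.619, 0.257, -0.225]
ft_force: [-0.2, -1.6, -2.1]
finger_gap: 0.134
t 5.98 grasp pt [ 557.  -195.5   63.7] bay [-143.3    2.6   63.7] yaw 82.46 tilt 39.95 roll 0.06 F bay [-1.6  0.1 -2.1] gap 0.134
4 rows: [ 3.3   0.57  2.83  0.35  0.01 -0.39]
```

```bash
python3 -m inch '3.3 0.57 2.83 0.35 0 -0.4 1;3.3 0.57 2.83 0.35 0 -0.4 1;3.3 0.57 2.83 0.35 0 -0.4 1;3.3 0.57 2.83 0.35 0 -0.4 1;0 0 0 0 0 0 1;0 0 0 0 0 0 1;0 0 0 0 0 0 1;0 0 0 0 0 0 1;0 0 0 0 0 0 1;0 0 0 0 0 0 1'; python3 tgt.py bay -126 0 63.5 0 40 4
python3 - <<'E'
from h import *
from rig import robot
c=robot.camera("wrist"); np.savez("w2.npz",**c)
cv2.imwrite("pics/w2.png",cv2.convertScaleAbs(cv2.cvtColor(c["color"],cv2.COLOR_RGB2BGR),alpha=1.5))
c=robot.camera("top"); np.savez("t2.npz",**c)
E
```

```text
time_s: 6.82
tool_pos: [560.7, -181.4, 65.7]
tcp_rot: [0.696, 0.632, 0.253, -0.229]
ft_force: [-0.3, 0.7, -3.1]
finger_gap: 0.135
t 6.82 grasp pt [ 560.9 -179.5   63.4] bay [-127.     0.2   63.4] yaw 84.43 tilt 39.94 roll 0.0 F bay [ 0.6  0.4 -3.1] gap 0.135
4 rows: [ 0.21  0.05  0.14  0.01  0.02 -0.01]
```

View pics/w2.png

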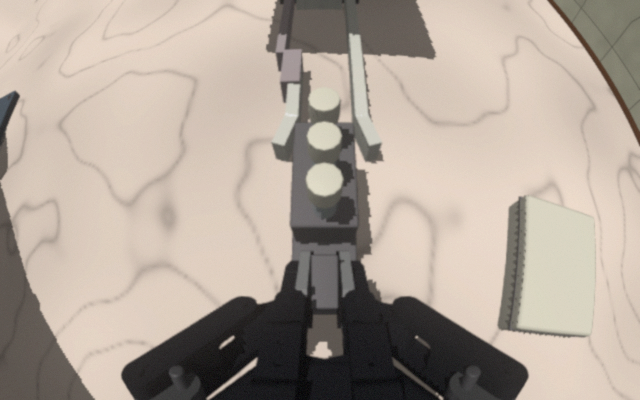

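Wrist view: rack gripped at (325,280), caps at (325,100), (324,135), (324,180), mouth flares at (285,140)/(370,150), clip at (291,66). Measure the alignment of caps against the rails, and the clip end.

```bash
python3 - <<'E'
from h import *
c=load("w2"); P=fpts(c); B=RB.inv().apply((P-BO).reshape(-1,3)).reshape(400,640,3); z=P[...,2]; g=c["color"]
m=np.zeros((400,640),bool); m[80:205,298:352]=True
cap=m&(g.min(2)>110)&(z>88)&(z<102); n,l,st,ce=cv2.connectedComponentsWithStats(cap.astype(np.uint8))
for i in range(1,n):
    if st[i,4]>60: print("cap",ce[i].round(1),st[i,4],"bay",B[l==i].mean(0).round(1),"max",np.percentile(B[l==i][:,1],[1,99]).round(1))
m[:]=False; m[:160,265:385]=True; r=m&(z>21)&(z<31)&(B[...,0]>-30)
for x in range(-25,130,8):
    k=B[r&(abs(B[...,0]-x)<4)][:,1]; L=k[(k>10)&(k<60)]; Rr=k[(k<-10)&(k>-60)]
    print(x,"left",np.percentile(L,[2,98]).round(1) if len(L)>4 else None,len(L),"right",np.percentile(Rr,[2,98]).round(1) if len(Rr)>4 else None,len(Rr))
k=r&(B[...,1]>10)&(B[...,1]<33)&(B[...,0]<110); print("clip end x pct",np.percentile(B[k][:,0],[50,95,98,99.5]).round(1))
kk=B[k]; kk=kk[kk[:,0]>40]; print(np.c_[np.histogram(kk[:,0],range(40,110,3))].shape, np.histogram(kk[:,0],range(40,110,3))[0])
# rack block front edges
b=np.zeros((400,640),bool); b[120:240,285:362]=True; b&=(z>55)&(z<65); q=B[b]; print("block",cv2.minAreaRect(q[:,:2].astype(np.float32)))
E
```

```text
cap [323.7  98.1] 557 bay [-41.7  -0.7  94.6] max [-7.7  6.1]
cap [323.6 135.3] 696 bay [-63.9  -0.6  94.8] max [-7.5  6.4]
cap [323.7 179. ] 877 bay [-85.8  -0.6  94.8] max [-7.5  6.4]
-25 left [26.5 36.6] 103 right [-41.8 -31.2] 107
-17 left [24.  35.5] 147 right [-40.2 -28.6] 145
-9 left [21.3 32.8] 139 right [-37.7 -26.4] 138
-1 left [18.7 30.2] 126 right [-35.7 -24.3] 129
7 left [18.9 28.3] 106 right [-33.9 -24.4] 106
15 left [19.1 28.7] 100 right [-33.7 -23.7] 110
23 left [18.9 28.6] 98 right [-33.6 -23.8] 95
31 left [19.2 34.1] 168 right [-34.1 -24.2] 93
39 left [19.2 34.8] 144 right [-33.9 -24.6] 82
47 left [18.8 34.8] 130 right [-33.6 -23.7] 82
55 left [18.7 34.7] 134 right [-34.3 -23.9] 87
63 left [19.  34.3] 108 right [-33.2 -24.3] 65
71 left [19.2 42.5] 128 right [-33.6 -24.2] 66
79 left [34.4 42.3] 51 right [-34.2 -24.4] 67
87 left [34.6 42.5] 44 right [-34.  -23.9] 61
95 left [34.8 42.8] 49 right [-33.8 -24.2] 56
103 left [34.2 41.9] 43 right [-34.1 -24.6] 53
111 left [34.7 42.6] 43 right [-33.9 -24.2] 51
119 left [34.6 42.4] 39 right [-34.4 -24.5] 49
127 left [34.9 42.3] 34 right [-33.9 -24.9] 45
clip end x pct [23.6 67.6 71.2 73.4]Traceback (most recent call last):
  File "<stdin>", line 12, in <module>
    res = self.concatenate(tuple(objs), axis=axis)
ValueError: all the input array dimensions except for the concatenation axis must match exactly, but along dimension 0, the array at index 0 has size 23 and the array at index 1 has size 24
```

Lane centre is at y≈-2.6 in my frame (rails +19/-24.2), the rack caps at -0.65, and yaw is parallel. So I update the frame, shift 2 mm and lower.

```bash
sed -i 's/BO=np.array(\[573.3,-53.1,0\])/BO=np.array([575.9,-53.35,0])/' h.py; python3 tgt.py bay -126 0.85 58.6 0 40 4
```

```text
t 6.92 grasp pt [ 561.  -179.4   63.4] bay [-126.9    2.8   63.4] yaw 84.45 tilt 39.94 roll 0.01 F bay [-0.1  0.3 -3.8] gap 0.134
4 rows: [-0.6   0.48  1.07  0.01  0.02 -0.01]
```

```bash
python3 -m inch '-0.6 0.48 1.07 0 0 0 1;-0.6 0.48 1.07 0 0 0 1;-0.6 0.48 1.07 0 0 0 1;-0.6 0.48 1.07 0 0 0 1;0 0 0 0 0 0 1;1.5 0 1.3 0 0 0 1;2.3 0 1.93 0 0 0 1;2.3 0 1.93 0 0 0 1;2.3 0 1.93 0 0 0 1;0 0 0 0 0 0 1'; python3 tgt.py bay -90 0.85 58.4 0 40 10
```

```text
time_s: 7.75
tool_pos: [563.9, -168.2, 61.0]
tcp_rot: [0.695, 0.632, 0.253, -0.23]
ft_force: [-0.3, 0.7, -2.3]
finger_gap: 0.135
t 7.75 grasp pt [ 564.  -166.3   58.7] bay [-113.5    1.    58.7] yaw 84.53 tilt 39.99 roll -0.0 F bay [ 0.6  0.4 -2.3] gap 0.135
10 rows: [ 1.78  0.01  1.54 -0.    0.    0.  ]
```

```bash
python3 -m inch '2.2 0 2.05 0 0 0 1;2.2 0 2.05 0 0 0 1;2.2 0 2.0 0 0 0 1;2.25 0 1.95 0 0 0 1;2.3 0 1.93 0 0 0 1;2.3 0 1.93 0 0 0 1;2.3 0 1.93 0 0 0 1;2.3 0 1.93 0 0 0 1;2.3 0 1.93 0 0 0 1;2.3 0 1.93 0 0 0 1'; python3 tgt.py bay -55 0.85 58.2 0 40 10
```

```text
time_s: 8.58
tool_pos: [567.1, -139.7, 60.6]
tcp_rot: [0.696, 0.632, 0.253, -0.229]
ft_force: [-0.8, -5.2, 4.8]
finger_gap: 0.137
t 8.58 grasp pt [ 567.3 -137.8   58.3] bay [-84.9   0.5  58.3] yaw 84.46 tilt 39.92 roll 0.04 F bay [-5.3  0.3  4.8] gap 0.137
10 rows: [ 2.29 -0.04  1.93  0.01  0.01 -0.  ]
```

```bash
python3 -m inch '3.1 0 2.5 0 0 0 1;3.1 0 2.6 0 0 0 1;3.1 0 2.6 0 0 0 1;3.1 0 2.6 0 0 0 1;3.1 0 2.6 0 0 0 1;3.1 0 2.6 0 0 0 1;3.1 0 2.6 0 0 0 1;3.1 0 2.6 0 0 0 1;3.1 0 2.6 0 0 0 1;3.1 0 2.6 0 0 0 1'; python3 tgt.py bay -5 0.85 58.3 0 40 10
```

```text
time_s: 9.42
tool_pos: [570.9, -99.3, 60.6]
tcp_rot: [0.696, 0.632, 0.253, -0.229]
ft_force: [-0.7, -5.0, 3.9]
finger_gap: 0.135
t 9.42 grasp pt [571.1 -97.4  58.3] bay [-44.3   0.5  58.3] yaw 84.47 tilt 39.93 roll 0.03 F bay [-5.1  0.2  3.9] gap 0.135
10 rows: [ 3.01 -0.03  2.52  0.01  0.01 -0.  ]
```

```bash
python3 -m inch '3.1 0 2.55 0 0 0 1;3.1 0 2.6 0 0 0 1;3.1 0 2.6 0 0 0 1;3.1 0 2.6 0 0 0 1;3.1 0 2.6 0 0 0 1;3.1 0 2.6 0 0 0 1;3.1 0 2.6 0 0 0 1;3.1 0 2.6 0 0 0 1;3.1 0 2.6 0 0 0 1;3.1 0 2.6 0 0 0 1'; python3 tgt.py bay 45 0.85 58.3 0 40 10
```

```text
time_s: 10.25
tool_pos: [574.8, -59.0, 60.6]
tcp_rot: [0.696, 0.632, 0.253, -0.229]
ft_force: [-0.1, -5.2, 5.6]
finger_gap: 0.134
t 10.25 grasp pt [575.  -57.1  58.3] bay [-3.9  0.5 58.3] yaw 84.46 tilt 39.93 roll 0.03 F bay [-5.2 -0.4  5.6] gap 0.134
10 rows: [ 3.75 -0.03  3.14  0.01  0.01 -0.  ]
```

```bash
python3 -m inch '3.1 0 2.6 0 0 0 1;3.1 0 2.6 0 0 0 1;3.1 0 2.6 0 0 0 1;3.1 0 2.6 0 0 0 1;3.1 0 2.6 0 0 0 1;3.1 0 2.6 0 0 0 1;3.1 0 2.6 0 0 0 1;3.1 0 2.6 0 0 0 1;3.1 0 2.6 0 0 0 1;3.1 0 2.6 0 0 0 1'; python3 tgt.py bay 70 0.85 58.3 0 40 10
```

```text
time_s: 11.08
tool_pos: [578.7, -18.8, 60.6]
tcp_rot: [0.696, 0.632, 0.253, -0.229]
ft_force: [-0.6, -5.6, 5.2]
finger_gap: 0.133
t 11.08 grasp pt [578.9 -16.9  58.3] bay [36.5  0.5 58.3] yaw 84.46 tilt 39.93 roll 0.03 F bay [-5.6  0.1  5.2] gap 0.133
10 rows: [ 2.56 -0.04  2.15  0.01  0.01 -0.  ]
```

```bash
python3 -m inch '2.3 0 1.93 0 0 0 1;2.3 0 1.93 0 0 0 1;2.3 0 1.93 0 0 0 1;2.3 0 1.93 0 0 0 1;2.3 0 1.93 0 0 0 1;2.3 0 1.93 0 0 0 1;2.3 0 1.93 0 0 0 1;2.3 0 1.93 0 0 0 1;2.3 0 1.93 0 0 0 1;0 0 0 0 0 0 1'; python3 tgt.py bay 80 0.85 58.3 0 40 10
```

```text
time_s: 11.92
tool_pos: [581.1, 8.9, 60.6]
tcp_rot: [0.696, 0.632, 0.253, -0.23]
ft_force: [1.9, 0.9, 2.9]
finger_gap: 0.134
t 11.92 grasp pt [581.2  10.8  58.3] bay [64.4  0.8 58.3] yaw 84.5 tilt 39.97 roll 0.01 F bay [ 1.1 -1.8  2.9] gap 0.134
10 rows: [ 1.2 -0.   1.   0.   0.   0. ]
```

```bash
python3 -m inch '0.77 0 0.64 0 0 0 1;0.77 0 0.64 0 0 0 1;0.77 0 0.64 0 0 0 1;0.77 0 0.64 0 0 0 1;0.77 0 0.64 0 0 0 1;0.77 0 0.64 0 0 0 1;0.77 0 0.64 0 0 0 1;0.77 0 0.64 0 0 0 1;0.77 0 0.64 0 0 0 1;0 0 0 0 0 0 1'; python3 tgt.py bay 80 0.85 58.3 0 40 10
```

```text
time_s: 12.75
tool_pos: [582.2, 16.7, 60.6]
tcp_rot: [0.696, 0.632, 0.253, -0.229]
ft_force: [-0.1, -4.8, 6.0]
finger_gap: 0.128
t 12.75 grasp pt [582.4  18.7  58.3] bay [72.3  0.4 58.3] yaw 84.46 tilt 39.93 roll 0.04 F bay [-4.8 -0.3  6. ] gap 0.128
10 rows: [ 0.59 -0.04  0.49  0.01  0.01 -0.  ]
```

```bash
python3 -m inch '0.77 0 0.64 0 0 0 1;0.77 0 0.64 0 0 0 1;0.77 0 0.64 0 0 0 1;0 0 0 0 0 0 1;0 0 0 0 0 0 1;0 0 0 0 0 0 1;0 0 0 0 0 0 1;0 0 0 0 0 0 1;0 0 0 0 0 0 1;0 0 0 0 0 0 1'; python3 tgt.py bay 80 0.85 58.3 0 40 10
```

```text
time_s: 13.58
tool_pos: [582.5, 19.7, 60.6]
tcp_rot: [0.696, 0.632, 0.253, -0.229]
ft_force: [0.1, -4.7, 5.6]
finger_gap: 0.134
t 13.58 grasp pt [582.7  21.7  58.3] bay [75.3  0.4 58.3] yaw 84.45 tilt 39.94 roll 0.03 F bay [-4.6 -0.5  5.6] gap 0.134
10 rows: [ 0.36 -0.04  0.3   0.01  0.01 -0.  ]
```

```bash
M='0.77 0 0.64 0 0 0 1'; python3 -m inch '0.77 0 0.64 0 0 0 1;0.77 0 0.64 0 0 0 1;0.77 0 0.64 0 0 0 1;0 0 0 0 0 0 1;0 0 0 0 0 0 1;0 0 0 0 0 0 1;0 0 0 0 0 0 1;0 0 0 0 0 0 1;0 0 0 0 0 0 1;0 0 0 0 0 0 1'; python3 tgt.py
```

```text
time_s: 14.42
tool_pos: [582.8, 22.7, 60.6]
tcp_rot: [0.696, 0.632, 0.253, -0.229]
ft_force: [-0.6, -4.9, 5.9]
finger_gap: 0.131
t 14.42 grasp pt [583.   24.7  58.3] bay [78.3  0.4 58.3] yaw 84.45 tilt 39.94 roll 0.03 F bay [-4.9  0.2  5.9] gap 0.131
```

```bash
python3 -m inch '0.77 0 0.64 0 0 0 1;0.77 0 0.64 0 0 0 1;0.77 0 0.64 0 0 0 1;0 0 0 0 0 0 1;0 0 0 0 0 0 1;0 0 0 0 0 0 1;0 0 0 0 0 0 1;0 0 0 0 0 0 1;0 0 0 0 0 0 1;0 0 0 0 0 0 1'; python3 tgt.py
```

```text
time_s: 15.25
tool_pos: [583.1, 25.8, 60.6]
tcp_rot: [0.696, 0.632, 0.253, -0.229]
ft_force: [-0.0, -5.4, 5.3]
finger_gap: 0.133
t 15.25 grasp pt [583.3  27.7  58.3] bay [81.4  0.5 58.3] yaw 84.46 tilt 39.94 roll 0.03 F bay [-5.4 -0.5  5.3] gap 0.133
```

```bash
python3 -m inch '0.77 0 0.64 0 0 0 1;0.77 0 0.64 0 0 0 1;0 0 0 0 0 0 1;0 0 0 0 0 0 1;0 0 0 0 0 0 1;0 0 0 0 0 0 1;0 0 0 0 0 0 1;0 0 0 0 0 0 1;0 0 0 0 0 0 1;0 0 0 0 0 0 1'; python3 tgt.py
```

```text
time_s: 16.08
tool_pos: [583.2, 26.3, 60.6]
tcp_rot: [0.697, 0.631, 0.253, -0.229]
ft_force: [-3.1, -12.4, 12.3]
finger_gap: 0.134
t 16.08 grasp pt [583.4  28.2  58.3] bay [81.9  0.3 58.3] yaw 84.39 tilt 39.86 roll 0.04 F bay [-12.6   1.9  12.3] gap 0.134
```

```bash
python3 -m inch '0.77 0 0.64 0 0 0 1;0.77 0 0.64 0 0 0 1;0 0 0 0 0 0 1;0 0 0 0 0 0 1;0 0 0 0 0 0 1;0 0 0 0 0 0 1;0 0 0 0 0 0 1;0 0 0 0 0 0 1;0 0 0 0 0 0 1;0 0 0 0 0 0 1'; python3 tgt.py
```

```text
time_s: 16.92
tool_pos: [583.4, 28.1, 60.5]
tcp_rot: [0.697, 0.631, 0.253, -0.229]
ft_force: [-3.2, -13.7, 13.0]
finger_gap: 0.132
t 16.92 grasp pt [583.6  30.   58.2] bay [83.7  0.3 58.2] yaw 84.39 tilt 39.85 roll 0.04 F bay [-13.9   1.9  13. ] gap 0.132
```

Plate contact at handle x≈81.5 (d≈3.5). Keep pressing, easing the downward load slightly.

```bash
python3 -m inch '1.1 0 0.26 0 0 0 1;0.77 0 0.64 0 0 0 1;0.77 0 0.64 0 0 0 1;0 0 0 0 0 0 1;0 0 0 0 0 0 1;0 0 0 0 0 0 1;0 0 0 0 0 0 1;0 0 0 0 0 0 1;0 0 0 0 0 0 1;0 0 0 0 0 0 1'; python3 tgt.py
```

```text
time_s: 17.75
tool_pos: [583.6, 31.2, 60.6]
tcp_rot: [0.697, 0.631, 0.253, -0.229]
ft_force: [-1.8, -11.3, 6.7]
finger_gap: 0.136
t 17.75 grasp pt [583.7  33.2  58.3] bay [86.9  0.5 58.3] yaw 84.37 tilt 39.85 roll 0.01 F bay [-11.4   0.7   6.7] gap 0.136
```

```bash
python3 -m inch '0.77 0 0.64 0 0 0 1;0.77 0 0.64 0 0 0 1;0 0 0 0 0 0 1;0 0 0 0 0 0 1;0 0 0 0 0 0 1;0 0 0 0 0 0 1;0 0 0 0 0 0 1;0 0 0 0 0 0 1;0 0 0 0 0 0 1;0 0 0 0 0 0 1'; python3 tgt.py
```

```text
time_s: 18.58
tool_pos: [583.8, 33.0, 60.6]
tcp_rot: [0.697, 0.631, 0.253, -0.229]
ft_force: [-2.0, -11.6, 7.9]
finger_gap: 0.13
t 18.58 grasp pt [584.   34.9  58.3] bay [88.7  0.4 58.3] yaw 84.36 tilt 39.84 roll 0.01 F bay [-11.8   0.9   7.9] gap 0.13
```

```bash
python3 -m inch '0.77 0 0.64 0 0 0 1;0.77 0 0.64 0 0 0 1;0.2 0 0.16 0 0 0 1;0 0 0 0 0 0 1;0 0 0 0 0 0 1;0 0 0 0 0 0 1;0 0 0 0 0 0 1;0 0 0 0 0 0 1;0 0 0 0 0 0 1;0 0 0 0 0 0 1'; python3 tgt.py
```

```text
time_s: 19.42
tool_pos: [584.0, 35.0, 60.6]
tcp_rot: [0.697, 0.631, 0.253, -0.229]
ft_force: [-3.3, -12.5, 9.1]
finger_gap: 0.138
t 19.42 grasp pt [584.2  36.9  58.3] bay [90.7  0.4 58.3] yaw 84.34 tilt 39.82 roll 0.01 F bay [-12.7   2.1   9.1] gap 0.138
```

```bash
python3 -m inch '0 -1 0 0 0 0 1;0 -1 0 0 0 0 1;0 -1 0 0 0 0 1;0 -1 0 0 0 0 1;0 0 0 0 0 0 1;0 0 0 0 0 0 1;0 0 0 0 0 0 1;0 0 0 0 0 0 1;0 0 0 0 0 0 1;0 0 0 0 0 0 1'; python3 tgt.py
```

```text
time_s: 20.25
tool_pos: [582.3, 35.5, 60.7]
tcp_rot: [0.697, 0.631, 0.254, -0.227]
ft_force: [5.3, -8.5, 1.8]
finger_gap: 0.13
t 20.25 grasp pt [582.5  37.4  58.4] bay [91.   2.2 58.4] yaw 84.34 tilt 39.82 roll 0.19 F bay [-7.9 -6.1  1.8] gap 0.13
```

Lateral moved only 1.8 of 4 mm, which could be the clip. Press 1.5 mm further and see.

```bash
python3 -m inch '0.6 0 0.5 0 0 0 1;0.55 0 0.47 0 0 0 1;0 0 0 0 0 0 1;0 0 0 0 0 0 1;0 0 0 0 0 0 1;0 0 0 0 0 0 1;0 0 0 0 0 0 1;0 0 0 0 0 0 1;0 0 0 0 0 0 1;0 0 0 0 0 0 1'; python3 tgt.py
```

```text
time_s: 21.08
tool_pos: [582.5, 36.3, 60.7]
tcp_rot: [0.698, 0.631, 0.254, -0.227]
ft_force: [3.9, -11.2, 4.3]
finger_gap: 0.133
t 21.08 grasp pt [582.7  38.2  58.4] bay [91.8  2.  58.4] yaw 84.31 tilt 39.78 roll 0.2 F bay [-10.7  -5.    4.3] gap 0.133
```

```bash
python3 -m inch '0 -1 0 0 0 0 1;0 -1 0 0 0 0 1;0 -1 0 0 0 0 1;0 0 0 0 0 0 1;0 0 0 0 0 0 1;0 0 0 0 0 0 1;0 0 0 0 0 0 1;0 0 0 0 0 0 1;0 0 0 0 0 0 1;0 0 0 0 0 0 1'; python3 tgt.py
```

```text
time_s: 21.92
tool_pos: [579.9, 36.9, 60.7]
tcp_rot: [0.698, 0.631, 0.254, -0.227]
ft_force: [5.1, -8.7, 1.7]
finger_gap: 0.131
t 21.92 grasp pt [580.1  38.8  58.4] bay [92.2  4.7 58.4] yaw 84.33 tilt 39.8 roll 0.23 F bay [-8.2 -5.9  1.7] gap 0.131
```

```bash
python3 -m inch '0 -1 0 0 0 0 1;0 -1 0 0 0 0 1;0 -1 0 0 0 0 1;0 -1 0 0 0 0 1;0 -1 0 0 0 0 1;0 -1 0 0 0 0 1;0 0 0 0 0 0 1;0 0 0 0 0 0 1;0 0 0 0 0 0 1;0 0 0 0 0 0 1'; python3 tgt.py
```

```text
time_s: 22.75
tool_pos: [573.9, 37.6, 60.7]
tcp_rot: [0.698, 0.631, 0.254, -0.227]
ft_force: [5.6, -7.5, 1.6]
finger_gap: 0.129
t 22.75 grasp pt [574.1  39.6  58.4] bay [92.3 10.6 58.4] yaw 84.33 tilt 39.81 roll 0.23 F bay [-6.9 -6.3  1.6] gap 0.129
```

```bash
python3 -m inch '0 -1 0 0 0 0 1;0 -1 0 0 0 0 1;0 -1 0 0 0 0 1;0 -1 0 0 0 0 1;0 0 0 0 0 0 1;0 0 0 0 0 0 1;0 0 0 0 0 0 1;0 0 0 0 0 0 1;0 0 0 0 0 0 1;0 0 0 0 0 0 1'; python3 tgt.py
```

```text
time_s: 23.58
tool_pos: [570.0, 38.0, 60.7]
tcp_rot: [0.698, 0.631, 0.254, -0.227]
ft_force: [6.4, -7.9, 1.8]
finger_gap: 0.133
t 23.58 grasp pt [570.2  39.9  58.4] bay [92.3 14.6 58.4] yaw 84.33 tilt 39.81 roll 0.23 F bay [-7.2 -7.1  1.8] gap 0.133
```

```bash
python3 -m inch '0 -1 0 0 0 0 1;0 -0.8 0 0 0 0 1;0 0 0 0 0 0 1;0 0 0 0 0 0 1;0 0 0 0 0 0 1;0 0 0 0 0 0 1;0 0 0 0 0 0 1;0 0 0 0 0 0 1;0 0 0 0 0 0 1;0 0 0 0 0 0 1'; python3 tgt.py
```

```text
time_s: 24.42
tool_pos: [568.3, 38.2, 60.7]
tcp_rot: [0.698, 0.631, 0.254, -0.227]
ft_force: [6.3, -7.7, 1.4]
finger_gap: 0.132
t 24.42 grasp pt [568.5  40.1  58.4] bay [92.3 16.3 58.4] yaw 84.33 tilt 39.8 roll 0.24 F bay [-7.1 -7.   1.4] gap 0.132
```

```bash
python3 -m inch '-0.77 0 -0.64 0 0 0 1;-0.77 0 -0.64 0 0 0 1;-0.77 0 -0.64 0 0 0 1;0 0 0 0 0 0 1;0 0 0 0 0 0 1;0 0 0 0 0 0 1;0 0 0 0 0 0 1;0 0 0 0 0 0 1;0 0 0 0 0 0 1;0 0 0 0 0 0 1'; python3 tgt.py
```

```text
time_s: 25.25
tool_pos: [566.7, 36.0, 60.6]
tcp_rot: [0.697, 0.631, 0.253, -0.228]
ft_force: [3.2, -6.9, 0.5]
finger_gap: 0.131
t 25.25 grasp pt [566.9  37.9  58.3] bay [90.  17.8 58.3] yaw 84.37 tilt 39.85 roll 0.12 F bay [-6.5 -3.9  0.5] gap 0.131
```

```bash
python3 -m inch '-0.77 0.5 -0.64 0 0 0 1;-0.77 0.5 -0.64 0 0 0 1;-0.38 0 -0.32 0 0 0 1;0 0 0 0 0 0 1;0 0 0 0 0 0 1;0 0 0 0 0 0 1;0 0 0 0 0 0 1;0 0 0 0 0 0 1;0 0 0 0 0 0 1;0 0 0 0 0 0 1'; python3 tgt.py
```

```text
time_s: 26.08
tool_pos: [566.6, 34.1, 60.6]
tcp_rot: [0.697, 0.631, 0.253, -0.229]
ft_force: [3.5, -4.4, 0.4]
finger_gap: 0.136
t 26.08 grasp pt [566.8  36.   58.3] bay [88.1 17.6 58.3] yaw 84.4 tilt 39.89 roll 0.07 F bay [-4.1 -3.9  0.4] gap 0.136
```

```bash
python3 -m inch '-0.6 0.3 -0.5 0 0 0 1;-0.6 0.3 -0.5 0 0 0 1;0 0 0 0 0 0 1;0 0 0 0 0 0 1;0 0 0 0 0 0 1;0 0 0 0 0 0 1;0 0 0 0 0 0 1;0 0 0 0 0 0 1;0 0 0 0 0 0 1;0 0 0 0 0 0 1'; python3 tgt.py; python3 - <<'E'
from h import *
from rig import robot
c=robot.camera("wrist"); np.savez("w3.npz",**c)
cv2.imwrite("pics/w3.png",cv2.convertScaleAbs(cv2.cvtColor(c["color"],cv2.COLOR_RGB2BGR),alpha=1.9))
E
```

```text
time_s: 26.92
tool_pos: [566.6, 33.4, 60.7]
tcp_rot: [0.696, 0.632, 0.253, -0.229]
ft_force: [5.2, 1.3, -5.8]
finger_gap: 0.137
t 26.92 grasp pt [566.8  35.3  58.4] bay [87.4 17.6 58.4] yaw 84.46 tilt 39.94 roll 0.03 F bay [ 1.8 -5.1 -5.8] gap 0.137
```

View pics/w3.png

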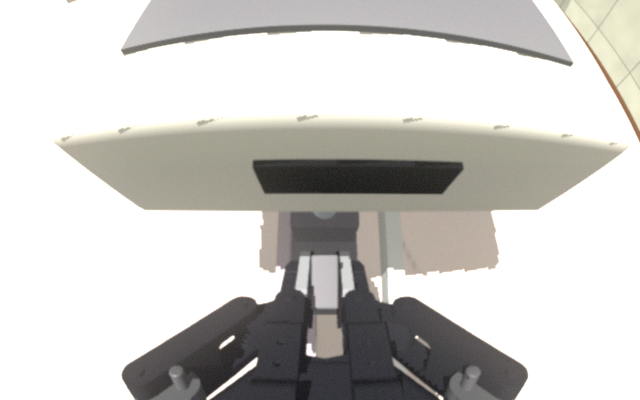

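Clip contact felt at handle x≈87.4 (force sign flipped), matching the predicted 87.5. The picture shows the tab at (325,280) between the pads, the block under the head, and the rack against the left side of the pocket. Ease the load and open.

```bash
python3 -m inch '0.3 0.5 0.3 0 0 0 1;0 0.4 0 0 0 0 1;0 0 0 0 0 0 1;0 0 0 0 0 0 0.8;0 0 0 0 0 0 0.7;0 0 0 0 0 0 0.55;0 0 0 0 0 0 0.5;0 0 0 0 0 0 0.5;0 0 0 0 0 0 0.5;0 0 0 0 0 0 0.5'; python3 tgt.py
```

```text
time_s: 27.8
tool_pos: [567.2, 33.7, 60.9]
tcp_rot: [0.696, 0.632, 0.253, -0.23]
ft_force: [0.3, -1.2, 0.6]
finger_gap: 0.504
t 27.8 grasp pt [567.4  35.6  58.6] bay [87.7 17.  58.6] yaw 84.47 tilt 39.95 roll 0.0 F bay [-1.1 -0.4  0.6] gap 0.504
```

Released with no residual force. Retreat along the tool axis.

```bash
python3 -m inch '0 0 -3 0 0 0 0.5;0 0 -5 0 0 0 0.5;0 0 -8 0 0 0 0.5;0 0 -10 0 0 0 0.5;0 0 -12 0 0 0 0.5;0 0 -15 0 0 0 0.5;0 0 -15 0 0 0 0.5;0 0 -15 0 0 0 0.5;0 0 -15 0 0 0 0.5;0 0 0 0 0 0 0.5'; python3 tgt.py; python3 - <<'E'
from h import *
from rig import robot
c=robot.camera("wrist"); np.savez("w4.npz",**c); g=cv2.convertScaleAbs(cv2.cvtColor(c["color"],cv2.COLOR_RGB2BGR),alpha=1.5)
t=robot.camera("top"); np.savez("t4.npz",**t)
cv2.imwrite("pics/w4.png",g)
P=fpts(c); B=RB.inv().apply((P-BO).reshape(-1,3)).reshape(400,640,3); z=P[...,2]
m=(B[...,0]>55)&(B[...,0]<112)&(abs(B[...,1]-15)<28)
for n,lo,hi in(("tab top",69,79),("block top",52,58),("base top",19.5,24.5)):
    k=m&(z>lo)&(z<hi)&((B[...,0]<105) if n=="tab top" else True); q=B[k]
    if len(q)>10: print(n,len(q),"z",np.median(q[:,2]).round(1),"x",np.percentile(q[:,0],[2,98]).round(1),"y",np.percentile(q[:,1],[2,50,98]).round(1),cv2.minAreaRect(q[:,:2].astype(np.float32)))
E
```

```text
time_s: 28.63
tool_pos: [562.3, -32.0, 138.2]
tcp_rot: [0.697, 0.631, 0.254, -0.227]
ft_force: [0.6, -0.6, 0.7]
finger_gap: 0.503
t 28.63 grasp pt [562.5 -30.1 135.9] bay [ 21.8  15.6 135.9] yaw 84.43 tilt 39.81 roll 0.19 F bay [-0.6 -0.7  0.7] gap 0.503
tab top 508 z 73.8 x [75.7 98.4] y [10.6 16.4 21.6] ((87.2093734741211, 16.141849517822266), (11.154867172241211, 23.869976043701172), 89.46693420410156)
block top 31 z 54.7 x [75.6 76.5] y [10.4 15.8 22. ] ((75.88621520996094, 16.187469482421875), (0.8451656103134155, 11.692794799804688), 1.4958938360214233)
base top 1280 z 22.0 x [ 74.6 110.9] y [-3.  23.8 41.2] ((92.82294464111328, 19.477434158325195), (38.33509826660156, 46.89322280883789), 0.002866531489416957)
```

View pics/w4.png

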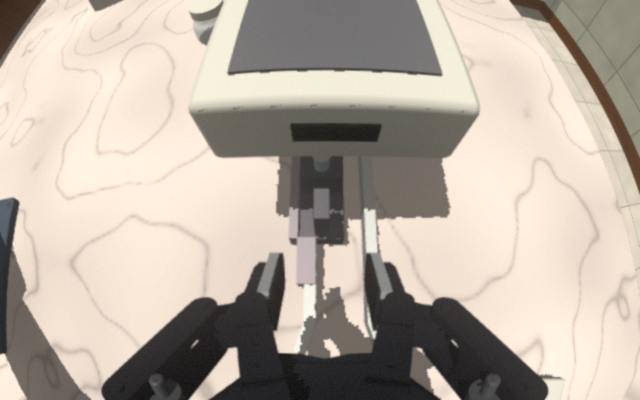

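Released view: the tab at (321,203) sits behind the clip (305,260). Its centre is bay (87.2, 16.1), top z 73.8, yaw off by 0.5°, so the rack origin is ≈ (128, 16). I'll compare the bystanders before and after, then sign off.

```bash
python3 - <<'E'
from h import *
from rig import robot
a,b=load("top")["color"],robot.camera("top")["color"]
for n,(x,y,w,h) in dict(bottle=(185,175,35,35),pot=(208,230,35,30),box=(370,128,55,45)).items():
    A,Bb=[np.float32(cv2.cvtColor(i[y:y+h,x:x+w],cv2.COLOR_RGB2GRAY)) for i in(a,b)]
    print(n,"shift px",np.round(cv2.phaseCorrelate(A,Bb),2),"diff",np.abs(A-Bb).mean().round(1))
st=robot.state(); show(st); print(np.abs(st["qd"]).max())
print(robot.sign_off())
E
```

```text
Traceback (most recent call last):
ValueError: setting an array element with a sequence. The requested array has an inhomogeneous shape after 1 dimensions. The detected shape was (2,) + inhomogeneous part.
```

```bash
python3 - <<'E'
from h import *
from rig import robot
a,b=load("top")["color"],robot.camera("top")["color"]
for n,(x,y,w,h) in dict(bottle=(185,175,35,35),pot=(208,230,35,30),box=(370,128,55,45)).items():
    A,Bb=[np.float32(cv2.cvtColor(i[y:y+h,x:x+w],cv2.COLOR_RGB2GRAY)) for i in(a,b)]
    print(n,"shift px",cv2.phaseCorrelate(A,Bb),"diff",np.abs(A-Bb).mean())
st=robot.state(); show(st); print(np.abs(st["qd"]).max())
print(robot.sign_off())
E
```

```text
bottle shift px ((-0.01911658746953293, 0.03493940864777301), 1.0135715313163804) diff 15.767347
pot shift px ((-0.007006733617572536, -0.08003691013326275), 0.9846163480370133) diff 18.965714
box shift px ((0.036507490656916275, 0.3882967236491943), 0.315460038361726) diff 23.830303
t 28.83 grasp pt [561.  -26.8 133.5] bay [ 25.   17.4 133.5] yaw 84.47 tilt 39.96 roll -0.02 F bay [ 0.1  1.1 -0. ] gap 0.5
0.009236400533226663
the job is handed in; nothing more can be done
None
```

The rack is loaded in the pocket behind the clip, released, and the job is handed in at 28.8 s; the sign-off reports no verdict.

I pinched the handle with the gripper tilted 40°, slid the rack down the lane, and felt the plate at d ≈ 3.5 mm. After pressing about 10 mm I shifted the rack left and let it back until the force reversed at the clip. Then I opened the gripper and backed it clear.

**Rack position:** after release, the wrist camera puts the rack origin at about bay x 128, y 16 mm. It is flat (tab top at z 73.8) and about 0.5° off the lane direction.

**Forces:** wrist readings at the end of each move stayed below about 20 N; peaks during a move were not recorded. The first sideways shift moved only 1.8 of 4 mm. It went freely after I pressed about 1 mm further in.

**Bystanders:** the bottle and pot show less than 0.1 px of shift in the top view. The box reads 0.4 px (about 1 mm), but that match was weak. Brightness also changed over all three, which I did not look into; I think it is shadow or lighting. The arm never came near any of them.

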